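# Line up the brake pads for a wear check

## Task

Lay out the three brake pads on the metal tray as an even row for a wear check: one pad square over and centred on each of the three yellow lines, lying flat with the grey-brown friction lining up, and pushed up so that its end touches the blue rail. Two pads lie askew on the tray; the third stands on edge in the green rack and must be taken out, laid down flat and then squared up with the others; any pad may go on any line. Leave the bottle, the can and the wrench where they are.

Things in the scene. Friction and masses are not known exactly. Their poses are not given: they have to be found in the camera images.
- tray: fixed metal sheet 292 (x) x 340 (y) mm, 4 mm thick, on the bench, with a blue rail 12 mm thick and 24 mm high (over the bench) along its far edge. Origin: centre of its underside. x points to the rail, whose inner face is at x = +135 mm; y along the rail. Yellow lines 8 mm wide run along x at y = -95, 0 and +95 mm, with ticks on the rail's top
- row0 (a point): point on the tray's upper face, on the yellow line at tray y = -95 mm, 62 mm short of the rail: a pad's origin comes here when it is rightly placed. Axes as the tray's
- row1 (a point): the same on the middle yellow line (tray y = 0)
- row2 (a point): the same on the yellow line at tray y = +95 mm
- pad_a: brake pad, 0.3 kg: black steel plate 104 x 60 x 6 mm with a 34 mm wide tab at each end (124 mm over the flat tab ends), on it a grey-brown lining 94 x 50 x 11 mm (17 mm thick in all). Origin: centre of the plate's bare underside; x along it, y across, z towards the lining. Lies on the tray, lining up, askew, at tray y about -65 to -100 mm
- pad_b: brake pad, 0.3 kg: black steel plate 104 x 60 x 6 mm with a 34 mm wide tab at each end (124 mm over the flat tab ends), on it a grey-brown lining 94 x 50 x 11 mm (17 mm thick in all). Origin: centre of the plate's bare underside; x along it, y across, z towards the lining. Lies on the tray, lining up, askew, at tray y about +65 to +100 mm
- pad_c: brake pad, 0.3 kg: black steel plate 104 x 60 x 6 mm with a 34 mm wide tab at each end (124 mm over the flat tab ends), on it a grey-brown lining 94 x 50 x 11 mm (17 mm thick in all). Origin: centre of the plate's bare underside; x along it, y across, z towards the lining. Stands on edge in the rack, its y down, lining facing the rack's +y, upper edge 66 mm above the bench
- rack: fixed green rack, 150 (x) x 70 (y) mm, stands on the left or the right side of the tray. Slot along x, 21 mm wide and 132 mm long, its floor 6 mm and its 6 mm thick side walls' tops 36 mm above the bench. Origin: centre of its underside
- bottle: bystander: yellow bottle with a red cap, 64 mm across, 170 mm high, standing on the side of the tray opposite to the rack. Origin: centre of its underside
- can: bystander: blue can, 60 mm across, 150 mm high. Origin: centre of its underside
- wrench: bystander: steel wrench, 180 mm long, lying flat. x along it
Mind the look-alikes: they are no part of the job. Leave any orange look-alike of the pad_b alone.

How it is judged:
By the outcome, as a careful person would: the job done as asked, in the order asked, and still so for the second after the job is handed in, with the robot touching nothing.
It also fails if it takes over 72 s, if anything falls off the work surface, if the arm or the gripper's body presses on something with over 40 N, if the wrist force passes 120 N, or if a joint passes its speed limit or range.

## Robot

A 6-joint arm with a two-finger parallel gripper is mounted at the origin on the work surface. World frame = base frame: x ahead of the robot, y to its left, z up, the work surface at z = 0. Lengths are in m, angles in degrees, forces in N, time in s.
With the tool pointing down it reaches from about 0.4 to 0.825 m from the base axis. Payload 7 kg.
Tool frame: the origin (TCP) lies at the very end of the fingers, on their centre line; the grasp point (between the pads) lies 19 mm behind it (ctrl.pinch_z is the distance from the TCP to the grasp point, in m); z points along the fingers, x is the direction in which the jaws open and shut, and the axes are right-handed (so a half turn about z gives the same grasp; the last joint's range is limited). The gripper opens to 88 mm and grips with 3 to 60 N. Pads are 19 mm wide; open, the fingers measure 130 mm over their backs; the gripper's body (78 mm by 193 mm) begins 47 mm behind the grasp point.
Start: joints at [-60.613, 20.546, 0.682, 0, -70.136, -16.507], TCP at [0.15, -0.658, 0.227] pointing down, gripper open.
Joint ranges: [-176.03, 176.03], [-82.01, 121.73], [-58.28, 71.71], [-173.87, 95.51], [-174.79, -0.11], [-173.66, 173.66]. Speed limits (degrees/s): [136.94, 136.94, 172.46, 180, 180, 180].

## Interface

Orientations are given as [roll, pitch, yaw] about the fixed x, y, z axes, in that order (R = Rz(yaw) Ry(pitch) Rx(roll)).
In Python, from plant import ctrl gives the robot as it stands.
- The arm moves only by the tool carry_out, never from a script. Its argument "increments" is a list of rows, each a list of 7 numbers: the turn, a rotation vector about the world's x, y, z in degrees, then the shift along the world's x, y, z in mm, then the closure, from 0 (fully open) to 1 (shut). In form: [[ax, ay, az, dx, dy, dz, grip], ...]. A call has 1 to 20 rows; each row is the pose to reach, as a shift and turn from the pose commanded when the call began; what a row does not reach only later rows make up. A row lasts 1/8 s, in which the tool goes at most 62.5 mm and 10.7 degrees, less where a joint would pass 70% of its speed; a pose out of reach is approached as far as the arm can. A call with a gripper value outside its range is refused whole. The fingers move at their own pace and stop on an object; the grip force is fixed at half the most. Time passes only in rows, so rows that repeat a pose let the fingers close. It gives the time, the measured TCP pose, the force and the opening at its end, in the units of the state.
- ctrl.get_obs(): the state, without advancing time (a new reading comes with each control period).
- ctrl.snapshot(name): name is "scene" or "top" or "wrist"; returns a dict with "pixels" (420x560x3 uint8, blue, green, red), "intrinsics" (3x3 intrinsics, pixels), "dist" ([k1, k2, p1, p2, k3] as OpenCV has them; the pictures are not rectified), "rvec" (rotation vector, rad) and "tvec" (3), from world to camera coordinates, as OpenCV has them; the wrist camera has in their place "hand_eye" (4x4, takes a point from camera to tool coordinates, whose origin is the TCP and whose axes are the tool frame's). Camera axes: x right, y down, z forward; pixel columns grow to the right and rows downward; lengths in m; the calibration is good to about 2 mm. A picture is of the moment at which its call begins: read the wrist's pose just before it. There is no depth.
- ctrl.close_job(): hands the job in, once; it reports no verdict.
Trained networks look in a picture, given as the dict that the camera call returned (one of the last four; its "shot" number tells which), for a name from the list of things; names that differ only in an ending like _2 or _b are one class to them, and where a whole thing is asked for, a point or a joint stands for the part that bears it (a point fixed in the world has none). Each returns a list of dicts, best first, with "confidence" (0 to 1); they miss things now and then, are a little off and sometimes report something else, mostly with a low value. They report only what shows in the picture. A call takes as long as a camera call. They do not tell look-alikes from the thing itself.
- ctrl.search_frame(picture, label): "centre" ([x, y, z] in m, in world coordinates, good to about 4 mm: the middle of the surface that is visible of it).
- ctrl.outline_of(picture, label): "pixels" (420x560 bool, what is visible of it).
The state is a dict: "clock": time; "joint_pos": joint angles; "qvel": joint speeds; "tau": joint torques, N m; "tool_pos": TCP position; "orientation": TCP orientation; "force": force on the tool from outside, world axes, zero at the start; "moment": the same for the moment, N m; "opening": finger opening in m.
Only numpy, scipy, OpenCV 4.12 (cv2) and the standard library are available. Lean on these libraries where they do the work, as an engineer would, in place of code of your own. Each camera call takes 0.05 s, during which the arm holds its last target. There are 200 camera calls.

## Working session

There is one attempt and no reset: what is moved stays moved. The work goes in short steps, Python scripts to look and compute and a tool call to move; the robot and the scene stay as the last step left them, time stands still between calls to the robot, and variables do not carry over. Pictures are saved under pics/ and viewed, about 8 in all and at most 12, crops included, and the job is handed in when it is done.

Besides the shell and the picture viewer there is one more tool, called after ">>>" as a command line: name --pt "numbers of a row" for each row, then --argument value for the rest. carry_out: Moves the arm, as the interface text tells. Its arguments: {"type":"object","properties":{"increments":{"type":"array"}},"required":["increments"]}

```bash
ls; mkdir -p pics; cat > h.py <<'E'
import numpy as np, cv2
from scipy.spatial.transform import Rotation as R
from plant import ctrl
def cam(s):
    if 'rvec' in s and s['rvec'] is not None:
        return np.array(s['rvec'],float).reshape(3), np.array(s['tvec'],float).reshape(3)
    o=s['obs']; T=np.eye(4); T[:3,:3]=R.from_euler('xyz',o['orientation'],degrees=True).as_matrix(); T[:3,3]=o['tool_pos']
    W=np.linalg.inv(T@np.array(s['hand_eye'])); return cv2.Rodrigues(W[:3,:3])[0].ravel(), W[:3,3]
def snap(n,f=None):
    o=ctrl.get_obs(); s=ctrl.snapshot(n); s['obs']=o
    if f: cv2.imwrite('pics/'+f,s['pixels'])
    return s
def ray(s,uv,z):
    r,t=cam(s); M=cv2.Rodrigues(r)[0]
    p=cv2.undistortPoints(np.array(uv,float).reshape(-1,1,2),np.array(s['intrinsics']),np.array(s['dist'],float)).reshape(-1,2)
    d=np.c_[p,np.ones(len(p))]@M; c=-M.T@t
    return c+d*((z-c[2])/d[:,2])[:,None]
def proj(s,P):
    r,t=cam(s); return cv2.projectPoints(np.array(P,float).reshape(-1,1,3),r,t,np.array(s['intrinsics']),np.array(s['dist'],float))[0].reshape(-1,2)
E
python3 - <<'E'
from h import *
print(ctrl.get_obs())
a=snap('top','top0.png')
for n in ['tray','pad_a','rack','bottle','can','wrench']:
    for d in ctrl.search_frame(a,n): print(n,d, proj(a,d['centre']).round())
b=snap('scene','scene0.png')
for n in ['pad_a','rack']:
    for d in ctrl.search_frame(b,n): print(n,d, proj(b,d['centre']).round())
E
```

```text
pics
{'clock': 0.0, 'joint_pos': array([-6.06128840e+01,  2.05921097e+01,  6.30598299e-01, -1.84852110e-02,
       -7.01358870e+01, -1.65074301e+01]), 'qvel': array([ 0.01289461, -0.08263226, -0.07674804,  0.01311161, -0.02471701,
       -0.03882626]), 'tau': array([-3.05928961e-05, -5.82722640e+01,  2.93055940e+01,  6.99694321e+00,
        6.80347293e-03, -1.70673679e-04]), 'tool_pos': array([ 0.15030824, -0.65752463,  0.2255961 ]), 'orientation': array([-1.79988984e+02, -9.83216477e-02,  1.02873381e+02]), 'force': array([-0.44537497,  1.15530023,  0.01018118]), 'moment': array([ 0.03217905,  0.0157464 , -0.0215002 ]), 'opening': 0.08753919653620697}
tray {'centre': [0.5443, -0.0199, 0.0025], 'confidence': 0.91} [[271. 236.]]
pad_a {'centre': [0.7809, 0.1927, 0.0172], 'confidence': 0.75} [[182. 141.]]
pad_a {'centre': [0.4742, -0.3533, 0.062], 'confidence': 0.74} [[414. 261.]]
pad_a {'centre': [0.5124, -0.1109, 0.0254], 'confidence': 0.73} [[310. 248.]]
pad_a {'centre': [0.4737, 0.0554, 0.0248], 'confidence': 0.72} [[241. 266.]]
pad_a {'centre': [0.5434, -0.0166, 0.0052], 'confidenc
[... 325 characters left out ...]
260.]]
bottle {'centre': [0.5412, -0.0162, -0.002], 'confidence': 0.45} [[270. 237.]]
can {'centre': [0.6699, 0.3318, 0.1476], 'confidence': 0.62} [[109. 181.]]
wrench {'centre': [0.7103, -0.3446, 0.0053], 'confidence': 0.8} [[399. 166.]]
pad_a {'centre': [0.5185, -0.1116, 0.0193], 'confidence': 0.97} [[270. 178.]]
pad_a {'centre': [0.4791, -0.3521, 0.0573], 'confidence': 0.93} [[232. 120.]]
pad_a {'centre': [0.7941, 0.1989, 0.0161], 'confidence': 0.79} [[261. 313.]]
pad_a {'centre': [0.4845, 0.0636, 0.0233], 'confidence': 0.71} [[321. 208.]]
rack {'centre': [0.4858, -0.3439, 0.0147], 'confidence': 0.93} [[232. 132.]]
rack {'centre': [0.485, 0.0635, 0.0199], 'confidence': 0.64} [[320. 209.]]
```

```bash
python3 - <<'E'
import cv2,numpy as np
a=cv2.imread('pics/top0.png')[110:330,90:450]
cv2.imwrite('pics/topc.png',cv2.resize(a,None,fx=2.2,fy=2.2,interpolation=cv2.INTER_CUBIC))
E
```

```text
(no output)
```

View pics/scene0.png

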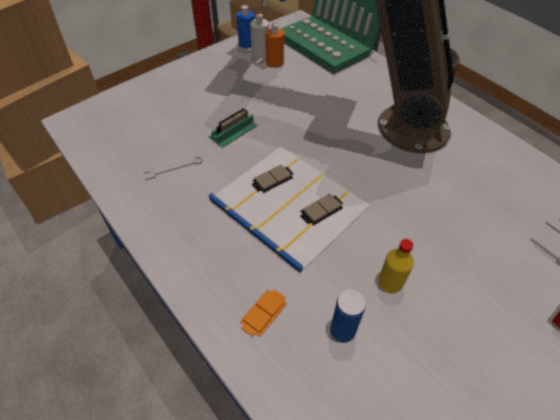

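View pics/topc.png

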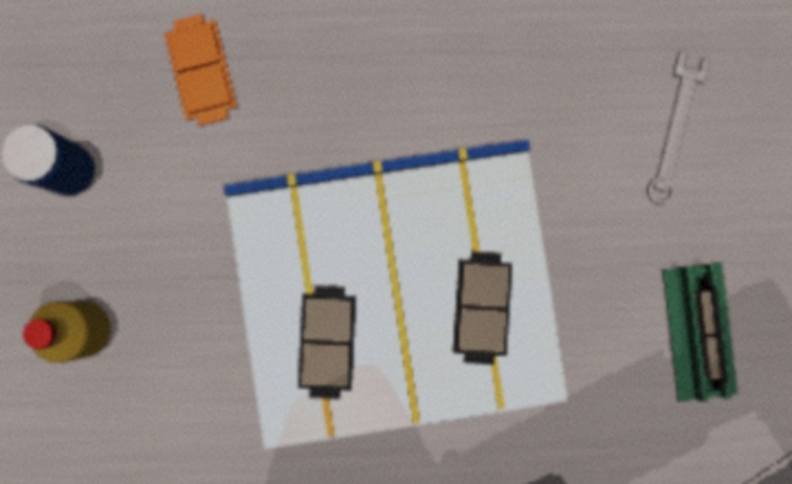

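The top crop shows:
- two black/brown pads on the tray at full-frame pixels (310,248) and (241,266)
- the third pad on edge in the green rack at (414,261)
- the orange look-alike at (182,141), off the tray, which I will leave alone
- the rail on the far side, and the bottle and can on the left

I choose the three black/brown ones and check them close up with the wrist camera.

```bash
python3 - <<'E'
from h import *
a=snap('top'); 
f=lambda L:[(90+u/2.2,110+v/2.2) for u,v in L]
c=ray(a,f([(264,447),(567,401)]),.004); r=ray(a,f([(226,188),(529,146)]),.024)
print(c.round(4),r.round(4))
print('rack',ray(a,f([(662,268),(720,263),(736,393),(678,401)]),.036).round(4))
print('padc top',ray(a,f([(703,280),(717,385)]),.066).round(4))
for n,z in (('pad_a',.021),):
  for d in ([(458,260),(511,264),(506,355),(453,352)],[(303,293),(355,297),(350,390),(299,387)]): print(ray(a,f(d),.012).round(4))
w=snap('wrist','w0.png'); print(np.array(w['hand_eye']).round(4),w['intrinsics'],w['dist'])
E
```

```text
[[ 0.3611  0.1338  0.004 ]
 [ 0.4007 -0.2029  0.004 ]] [[ 0.6462  0.1665  0.024 ]
 [ 0.6838 -0.1675  0.024 ]]
rack [[ 0.5445 -0.3075  0.036 ]
 [ 0.5479 -0.3736  0.036 ]
 [ 0.4044 -0.3861  0.036 ]
 [ 0.3988 -0.32    0.036 ]]
padc top [[ 0.5297 -0.3436  0.066 ]
 [ 0.4171 -0.3546  0.066 ]]
[[ 0.5608 -0.0856  0.012 ]
 [ 0.5547 -0.1442  0.012 ]
 [ 0.4547 -0.1353  0.012 ]
 [ 0.46   -0.0769  0.012 ]]
[[0.5294 0.0857 0.012 ]
 [0.5235 0.0288 0.012 ]
 [0.422  0.0372 0.012 ]
 [0.4268 0.0928 0.012 ]]
[[ 1.000e+00  4.000e-04 -4.000e-04 -2.800e-03]
 [-3.000e-04  9.658e-01  2.593e-01 -7.070e-02]
 [ 5.000e-04 -2.593e-01  9.658e-01 -1.582e-01]
 [ 0.000e+00  0.000e+00  0.000e+00  1.000e+00]] [[298.46565776   0.         279.82692277]
 [  0.         298.46565776 212.42464146]
 [  0.           0.           1.        ]] [-0.0315977  0.         0.         0.         0.       ]
```

>>> carry_out --pt "0 0 -8 300 313 0 0" --pt "0 0 -8 300 313 0 0" --pt "0 0 -8 300 313 0 0" --pt "0 0 -8 300 313 0 0" --pt "0 0 -8 300 313 0 0" --pt "0 0 -8 300 313 0 0" --pt "0 0 -8 300 313 0 0" --pt "0 0 -8 300 313 0 0" --pt "0 0 -8 300 313 0 0" --pt "0 0 -8 300 313 0 0"

```text
clock: 1.85
tool_pos: [0.4497, -0.3457, 0.2266]
orientation: [-180.0, -0.0, 94.8]
force: [-0.6, -1.4, -0.2]
opening: 0.0874
```

```bash
python3 - <<'E'
from h import *
import pickle
w=snap('wrist','w1.png'); pickle.dump(w,open('w1.pkl','wb')); print(w['obs']['tool_pos'],w['obs']['orientation'],w['obs']['clock'])
E
```

```text
[ 0.44970071 -0.34572823  0.22658666] [-1.79995109e+02 -1.24561252e-03  9.48055056e+01] 1.85
```

View pics/w1.png

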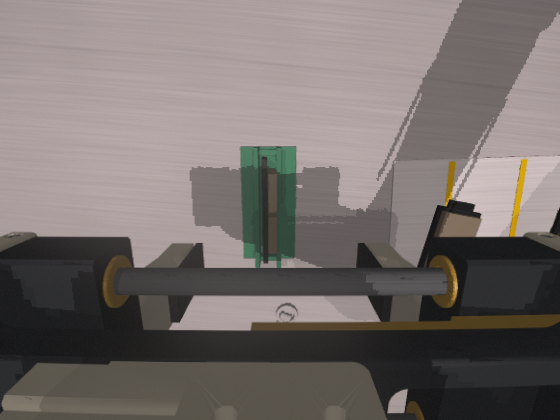

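The wrist view shows the rack at (268,205). The pad's black plate is at u≈265 on the -y side, and its brown lining is on the +y side, as described. I zoom in to measure it.

```bash
python3 - <<'E'
import cv2
a=cv2.imread('pics/w1.png')[140:275,230:310]
cv2.imwrite('pics/w1c.png',cv2.resize(a,None,fx=4.4,fy=4.4,interpolation=cv2.INTER_NEAREST))
from h import *
import pickle
w=pickle.load(open('w1.pkl','rb'))
# expected outline of pad upper edge etc. for hypothesised rack pose
print(proj(w,[[.473,-.349,.066],[.5297,-.3436,.066],[.4171,-.3546,.066]]))
E
```

```text
[[277.88958173 219.04292435]
 [278.5007384  266.03935136]
 [276.97602941 168.3805278 ]]
```

View pics/w1c.png

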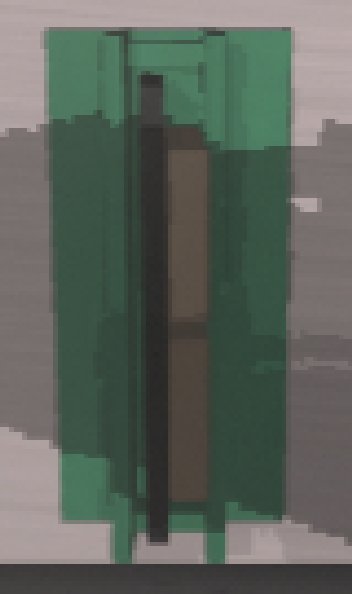

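```bash
python3 - <<'E'
from h import *
import pickle
w=pickle.load(open('w1.pkl','rb'))
f=lambda L:[(230+u/4.4,140+v/4.4) for u,v in L]
p=ray(w,f([(142,127),(164,127),(148,508),(168,508)]),.066); print('plate',p.round(4))
print('lin',ray(w,f([(166,150),(208,150),(168,500),(209,500)]),.061).round(4))
print('tabs',ray(w,f([(152,74),(157,541)]),.053).round(4))
print('rack base corners',ray(w,f([(45,30),(291,30),(62,520),(284,520)]),.0).round(4))
t=(p[2]+p[3]-p[0]-p[1])/2; print('yaw',np.degrees(np.arctan2(t[1],t[0])),np.linalg.norm(t))
E
```

```text
plate [[ 0.4189 -0.3702  0.066 ]
 [ 0.4185 -0.3649  0.066 ]
 [ 0.5179 -0.3618  0.066 ]
 [ 0.5175 -0.3565  0.066 ]]
lin [[ 0.4247 -0.3641  0.061 ]
 [ 0.4238 -0.3538  0.061 ]
 [ 0.5173 -0.3567  0.061 ]
 [ 0.5164 -0.3459  0.061 ]]
tabs [[ 0.4071 -0.3692  0.053 ]
 [ 0.5331 -0.3589  0.053 ]]
rack base corners [[ 0.4016 -0.4031  0.    ]
 [ 0.3957 -0.3327  0.    ]
 [ 0.5529 -0.3901  0.    ]
 [ 0.5469 -0.3201  0.    ]]
yaw 4.8289610861615335 0.09934105171784952
```

>>> carry_out --pt "0 0 2 150 325 75 0" --pt "0 0 2 150 325 75 0" --pt "0 0 2 150 325 75 0" --pt "0 0 2 150 325 75 0" --pt "0 0 2 150 325 75 0" --pt "0 0 2 150 325 75 0" --pt "0 0 2 150 325 75 0" --pt "0 0 2 150 325 75 0" --pt "0 0 2 150 325 75 0"

```text
clock: 3.02
tool_pos: [0.5999, -0.0215, 0.3014]
orientation: [-180.0, 0.0, 96.8]
force: [0.2, 0.4, -0.6]
opening: 0.0879
```

```bash
python3 - <<'E'
from h import *
import pickle
w=snap('wrist','w2.png'); pickle.dump(w,open('w2.pkl','wb')); print(w['obs']['tool_pos'],w['obs']['orientation'],w['obs']['clock'])
# predicted model outlines
def tp(P,o=(.523,-.018),a=6.6):
    P=np.array(P,float); c,s=np.cos(np.radians(a)),np.sin(np.radians(a)); return np.c_[o[0]+c*P[:,0]-s*P[:,1],o[1]+s*P[:,0]+c*P[:,1],P[:,2]]
print(proj(w,tp([[-.146,-.17,.004],[-.146,.17,.004],[.135,.17,.024],[.135,-.17,.024]])).round(1))
E
```

```text
[ 0.59989281 -0.02147439  0.30142143] [-1.79975232e+02  3.15235742e-03  9.67741859e+01] 3.025
[[167.4  18.7]
 [415.6  20. ]
 [400.9 220.8]
 [178.5 220. ]]
```

View pics/w2.png

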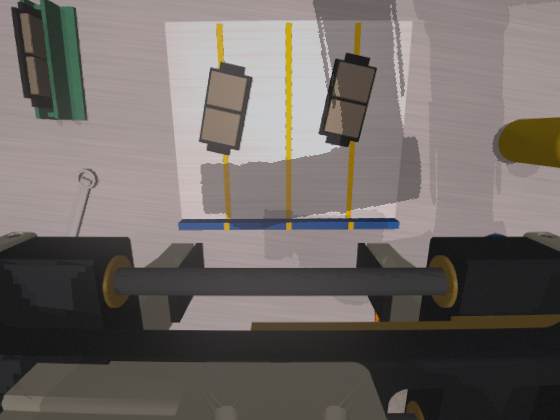

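```bash
cat > fit.py <<'E'
from h import *
import sys,pickle
from scipy.optimize import least_squares
def fit(w,vmax=232):
    im=w['pixels'].astype(int); B,G,Rr=im[...,0],im[...,1],im[...,2]
    V,U=np.mgrid[:420,:560]; ok=(V<vmax)&(U>140)&(U<425)
    yel=ok&(Rr-B>70)&(G-B>40)&(V<212); blu=ok&(B-Rr>50)
    Y=ray(w,np.c_[U[yel],V[yel]],.004)
    cols=[u for u in range(140,425) if blu[:,u].sum()>3]
    top=[(u,np.where(blu[:,u])[0].min()-.5) for u in cols]; bot=[(u,np.where(blu[:,u])[0].max()+.5) for u in cols]
    top,bot=ray(w,top,.004),ray(w,bot,.024)
    uL,uR=min(cols),max(cols)
    def loc(P,p):
        c,s=np.cos(p[2]),np.sin(p[2]); d=P[:,:2]-p[:2]; return np.c_[c*d[:,0]+s*d[:,1],-s*d[:,0]+c*d[:,1]]
    def res(p):
        y=loc(Y,p)[:,1]; k=np.clip(np.round(y/.095),-1,1)*.095
        return np.r_[(y-k)/np.sqrt(len(y)),(loc(top,p)[:,0]-.135)/np.sqrt(len(top)),(loc(bot,p)[:,0]-.147)/np.sqrt(len(bot))]*1000
    s=least_squares(res,[.523,-.018,np.radians(6.6)],loss='soft_l1')
    p=s.x; return p,loc,Y,np.median(loc(top,p)[:,0]),np.median(loc(bot,p)[:,0])
E
python3 - <<'E'
from fit import *
w=pickle.load(open('w2.pkl','rb'))
p,loc,Y,a,b=fit(w); print(p[:2],np.degrees(p[2]),a,b)
y=loc(Y,p)[:,1]
for k in (-.095,0,.095): q=y[abs(y-k)<.01]; print(k,len(q),q.mean(),q.min(),q.max())
w=snap('wrist')
for d in ctrl.outline_of(w,'pad_a'):
    m=d['pixels']; v,u=np.where(m); P=ray(w,np.c_[u,v],.014)
    (c,sz,an)=cv2.minAreaRect((P[:,:2]*1000).astype(np.float32)); c=np.array(c)/1000
    t=loc(np.array([[c[0],c[1],0]]),p)[0]; bp=cv2.boxPoints((c*1000,sz,an)); e=[bp[1]-bp[0],bp[2]-bp[1]]; e=max(e,key=np.linalg.norm)
    print(d['confidence'],u.mean(),v.mean(),'world',c.round(4),'tray',t.round(4),np.round(sz,1),'yaw',np.degrees(np.arctan2(e[1],e[0])).round(2))
c,s=np.cos(p[2]),np.sin(p[2])
for t in ((.073,-.095),(.073,0),(.073,.095),(-.06,0)): print('row',p[0]+c*t[0]-s*t[1],p[1]+s*t[0]+c*t[1])
E
```

```text
[ 0.5284631  -0.02074479] 7.170766640388609 0.1384145489068893 0.1435654887929273
-0.095 490 -0.09519603154307234 -0.09916341184251422 -0.09078086718664566
0 1000 1.8298116321600528e-05 -0.003363279969894325 0.004143497538030055
0.095 538 0.09514496190397169 0.09102151847177417 0.09910468041830255
0.69 224.97985815602837 107.09843971631206 world [ 0.5076 -0.1149] tray [-0.0324 -0.0908] [ 60.5 123.9] yaw -6.72
0.6 31.75633995887594 54.69122686771762 world [ 0.4659 -0.39  ] tray [-0.1081 -0.3585] [138.5  44.9] yaw 5.04
0.58 346.7149813806932 99.85476940704669 world [0.4762 0.056 ] tray [-0.0423  0.0827] [ 60.7 121.4] yaw -5.34
row 0.6127506982958139 -0.10588937537811823
row 0.6008921311943782 -0.011632416026032448
row 0.5890335640929426 0.08262454332605333
row 0.4689323881014581 -0.028234409968042273
```

>>> carry_out --pt "0 0 -13.5 -92 -93.5 -240 0" --pt "0 0 -13.5 -92 -93.5 -240 0" --pt "0 0 -13.5 -92 -93.5 -240 0" --pt "0 0 -13.5 -92 -93.5 -240 0" --pt "0 0 -13.5 -92 -93.5 -240 0" --pt "0 0 -13.5 -92 -93.5 -240 0" --pt "0 0 -13.5 -92 -93.5 -265 0" --pt "0 0 -13.5 -92 -93.5 -285 0" --pt "0 0 -13.5 -92 -93.5 -292 0" --pt "0 0 -13.5 -92 -93.5 -295 0" --pt "0 0 -13.5 -92 -93.5 -295 0"

```text
clock: 4.55
tool_pos: [0.5092, -0.1134, 0.0073]
orientation: [179.9, -0.0, 83.4]
force: [0.2, -0.2, 0.9]
opening: 0.0877
```

>>> carry_out --pt "0 0 0 0 0 -1 0" --pt "0 0 0 0 0 -1 1" --pt "0 0 0 0 0 -1 1" --pt "0 0 0 0 0 -1 1" --pt "0 0 0 0 0 -1 1" --pt "0 0 0 0 0 -1 1"

```text
clock: 5.3
tool_pos: [0.5085, -0.1135, 0.0056]
orientation: [180.0, -0.0, 83.4]
force: [-0.0, 0.4, 0.3]
opening: 0.0594
```

>>> carry_out --pt "0 0 0 0 0 4 1" --pt "0 0 10 50 3 4 1" --pt "0 0 13.8 97.5 7 4 1" --pt "0 0 13.8 97.5 7 4 1" --pt "0 0 13.8 97.5 7 4 1" --pt "0 0 13.8 97.5 7 0 1" --pt "0 0 13.8 97.5 7 0 1" --pt "0 0 13.8 97.5 7 0 1"

```text
clock: 6.3
tool_pos: [0.6055, -0.1066, 0.0057]
orientation: [-180.0, -0.0, 97.2]
force: [-0.9, -1.3, -0.2]
opening: 0.0595
```

>>> carry_out --pt "0 0 0 1 0.1 0 1" --pt "0 0 0 2 0.3 0 1" --pt "0 0 0 3 0.4 0 1" --pt "0 0 0 4 0.5 0 1"

```text
clock: 6.8
tool_pos: [0.6097, -0.1061, 0.0057]
orientation: [-180.0, 0.0, 97.2]
force: [-3.9, -0.9, 2.4]
opening: 0.0593
```

>>> carry_out --pt "0 0 0 1 0.1 0 1" --pt "0 0 0 2 0.3 0 1" --pt "0 0 0 3 0.4 0 1" --pt "0 0 0 4 0.5 0 1" --pt "0 0 0 4 0.5 0 1"

```text
clock: 7.42
tool_pos: [0.6124, -0.1057, 0.0056]
orientation: [-179.8, -0.0, 97.2]
force: [-7.8, -0.2, 8.4]
opening: 0.0593
```

>>> carry_out --pt "0 0 0 1 0.1 0.5 1" --pt "0 0 0 2 0.3 0.5 1" --pt "0 0 0 3 0.4 0.5 1" --pt "0 0 0 3 0.4 0.5 1"

```text
clock: 7.92
tool_pos: [0.6125, -0.1057, 0.0056]
orientation: [-179.5, -0.0, 97.1]
force: [-14.6, -0.3, 13.2]
opening: 0.0591
```

>>> carry_out --pt "0 0 0 -3 -0.4 0 1" --pt "0 0 0 -3 -0.4 0 0" --pt "0 0 0 -3 -0.4 0 0" --pt "0 0 0 -4 -0.4 0 0" --pt "0 0 0 -4 -0.4 0 0" --pt "0 0 0 -4 0 50 0" --pt "0 0 -12.5 -140 161 50 0" --pt "0 0 -12.5 -140 161 50 0" --pt "0 0 -12.5 -140 161 50 0" --pt "0 0 -12.5 -140 161 50 0" --pt "0 0 -12.5 -140 161 50 0" --pt "0 0 -12.5 -140 161 25 0" --pt "0 0 -12.5 -140 161 8 0" --pt "0 0 -12.5 -140 161 3 0" --pt "0 0 -12.5 -140 161 3 0"

```text
clock: 9.8
tool_pos: [0.4773, 0.0555, 0.009]
orientation: [-180.0, 0.0, 84.6]
force: [0.2, -0.6, 0.5]
opening: 0.0875
```

>>> carry_out --pt "0 0 0 0 0 -3 0" --pt "0 0 0 0 0 -3 1" --pt "0 0 0 0 0 -3 1" --pt "0 0 0 0 0 -3 1" --pt "0 0 0 0 0 -3 1" --pt "0 0 0 0 0 -3 1"

```text
clock: 10.55
tool_pos: [0.4773, 0.0562, 0.0063]
orientation: [180.0, -0.0, 84.7]
force: [-0.8, 3.1, 1.7]
opening: 0.0592
```

>>> carry_out --pt "0 0 0 0 0 4 1" --pt "0 0 10 50 12 4 1" --pt "0 0 12.5 104.8 25.6 4 1" --pt "0 0 12.5 104.8 25.6 4 1" --pt "0 0 12.5 104.8 25.6 4 1" --pt "0 0 12.5 104.8 25.6 -0.5 1" --pt "0 0 12.5 104.8 25.6 -0.5 1" --pt "0 0 12.5 106 25.8 -0.5 1" --pt "0 0 12.5 107.5 26 -0.5 1" --pt "0 0 12.5 109 26.2 -0.5 1" --pt "0 0 12.5 110.5 26.4 -0.5 1" --pt "0 0 12.5 110.5 26.4 -0.5 1"

```text
clock: 12.05
tool_pos: [0.5857, 0.0817, 0.0063]
orientation: [-179.9, 0.0, 97.2]
force: [-5.6, -0.9, 7.8]
opening: 0.0593
```

>>> carry_out --pt "0 0 0 1 0.1 0 1" --pt "0 0 0 2 0.3 0 1" --pt "0 0 0 3 0.4 0 1" --pt "0 0 0 4 0.5 0 1" --pt "0 0 0 4 0.5 0 1"

```text
clock: 12.68
tool_pos: [0.5892, 0.0821, 0.0063]
orientation: [-179.9, 0.0, 97.2]
force: [-7.2, -0.4, 8.6]
opening: 0.0593
```

>>> carry_out --pt "0 0 0 1 0.1 0 1" --pt "0 0 0 2 0.3 0 1" --pt "0 0 0 3 0.4 0 1" --pt "0 0 0 4 0.5 0 1" --pt "0 0 0 4 0.5 0 1"

```text
clock: 13.3
tool_pos: [0.5894, 0.082, 0.0062]
orientation: [-179.5, 0.1, 97.1]
force: [-20.8, 3.0, 21.0]
opening: 0.0592
```

>>> carry_out --pt "0 0 0 -4 -0.5 0 1" --pt "0 0 0 -4 -0.5 0 0" --pt "0 0 0 -4 -0.5 0 0" --pt "0 0 0 -4 -0.5 0 0" --pt "0 0 0 -4 -0.5 0 0" --pt "0 0 0 -4 -0.5 50 0" --pt "0 0 0 6 -102 295 0" --pt "0 0 0 6 -102 295 0" --pt "0 0 0 6 -102 295 0" --pt "0 0 0 6 -102 295 0" --pt "0 0 0 6 -102 295 0" --pt "0 0 0 6 -102 295 0" --pt "0 0 0 6 -102 295 0" --pt "0 0 0 6 -102 295 0"

```text
clock: 15.05
tool_pos: [0.6009, -0.0182, 0.2987]
orientation: [-179.8, 0.0, 97.2]
force: [-0.3, -0.1, -0.8]
opening: 0.0875
```

```bash
python3 - <<'E'
from fit import *
w=snap('wrist','w3.png'); pickle.dump(w,open('w3.pkl','wb')); print(w['obs']['tool_pos'],w['obs']['orientation'],w['obs']['clock'])
p,loc,Y,a,b=fit(w); print(p[:2],np.degrees(p[2]),a,b)
for d in ctrl.outline_of(w,'pad_a'):
    m=d['pixels']; v,u=np.where(m); P=ray(w,np.c_[u,v],.014)
    (c,sz,an)=cv2.minAreaRect((P[:,:2]*1000).astype(np.float32)); c=np.array(c)/1000
    t=loc(np.array([[c[0],c[1],0]]),p)[0]; bp=cv2.boxPoints((c*1000,sz,an)); e=[bp[1]-bp[0],bp[2]-bp[1]]; e=max(e,key=np.linalg.norm)
    print(d['confidence'],u.mean(),v.mean(),'tray',t.round(4),np.round(sz,1),'yaw rel',(np.degrees(np.arctan2(e[1],e[0])-p[2])).round(2))
cv2.imwrite('pics/w3c.png',cv2.resize(w['pixels'][10:240,155:425],None,fx=2.6,fy=2.6,interpolation=cv2.INTER_NEAREST))
E
```

```text
[ 0.60086516 -0.0182231   0.29866583] [-1.79826941e+02  1.02537789e-02  9.72151392e+01] 15.05
[ 0.52880389 -0.02067573] 7.101090169582108 0.1384817242741648 0.1434482726341373
0.84 221.63296629963295 178.4421087754421 tray [ 0.0693 -0.0972] [121.9  60. ] yaw rel -0.1
0.69 28.875212512750764 52.04420265215913 tray [-0.1058 -0.3588] [137.7  43.9] yaw rel -1.99
0.62 346.6090177133655 178.51078904991948 tray [0.0688 0.0905] [121.9  61.7] yaw rel 0.11
0.58 375.4307692307692 316.53846153846155 tray [0.2998 0.1556] [24.7 12. ] yaw rel 5.1
```

View pics/w3c.png

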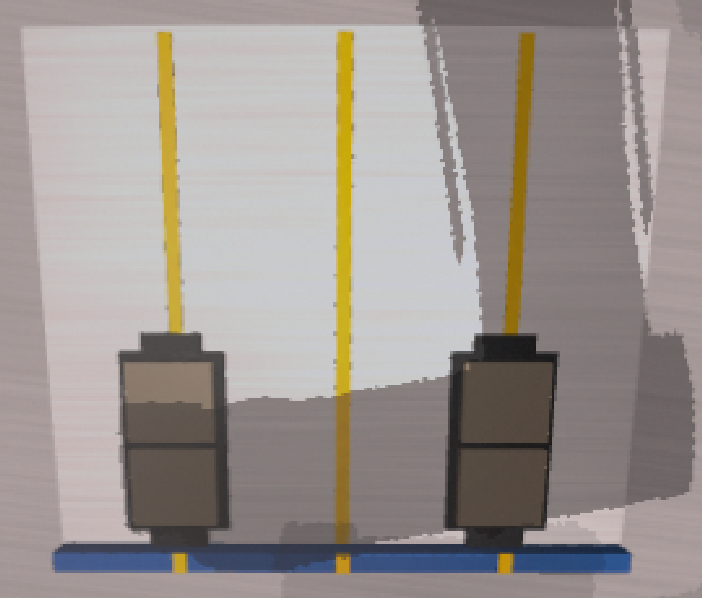

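```bash
python3 - <<'E'
from fit import *
w=pickle.load(open('w3.pkl','rb')); p,loc,Y,a,b=fit(w)
f=lambda L:[(155-.5+u/2.6,10-.5+v/2.6) for u,v in L]
for n,L in (('a near tab',[(141,334),(202,332)]),('a far tab',[(152,530),(209,528)]),('a plate near',[(119,352),(224,351)]),('a plate far',[(128,530),(229,528)]),
 ('b near tab',[(475,334),(537,334)]),('b far',[(466,528),(524,528)]),('b plate near',[(450,352),(558,351)]),('b plate far',[(445,528),(547,528)]),('a tab end',[(152,545),(209,545)]),('b tab end',[(466,545),(523,547)])):
    q=loc(ray(w,f(L),.010),p); print(n,(q*1000).round(1).tolist(),'mid y',(q[:,1].mean()*1000).round(1))
y=loc(Y,p)
for k in (-.095,0,.095):
    q=y[abs(y[:,1]-k)<.01]; lo=q[q[:,0]<-.1];print(k,q[:,1].mean(),lo[:,1].mean(),np.polyfit(q[:,0],q[:,1],1))
E
```

```text
a near tab [[8.4, -113.5], [7.3, -79.2]] mid y -96.4
a far tab [[122.2, -113.4], [120.9, -79.2]] mid y -96.3
a plate near [[18.2, -126.5], [17.7, -67.1]] mid y -96.8
a plate far [[122.3, -127.8], [120.9, -67.3]] mid y -97.6
b near tab [[8.0, 73.8], [7.8, 108.7]] mid y 91.3
b far [[120.5, 74.1], [120.4, 108.8]] mid y 91.5
b plate near [[17.9, 60.2], [17.0, 121.3]] mid y 90.7
b plate far [[120.6, 61.5], [120.4, 122.6]] mid y 92.1
a tab end [[131.6, -113.9], [131.5, -79.6]] mid y -96.8
b tab end [[131.1, 74.6], [132.3, 109.0]] mid y 91.8
-0.095 -0.09513213342553359 -0.09514242116705166 [ 0.00068101 -0.09508203]
0 -1.832052480017574e-06 0.0002308423325752158 [-1.64507185e-03 -3.67842392e-05]
0.095 0.09514382808192863 0.09518399923348367 [-0.00053554  0.09510594]
```

Both pads are square and touch the rail. Against their own lines in the image, pad a sits 1.6 mm off and pad b 3.5 mm off, both towards -y. I'll nudge both.

>>> carry_out --pt "0 0 0 -11.5 100 -240 0" --pt "0 0 0 -11.5 100 -240 0" --pt "0 0 0 -11.5 100 -240 0" --pt "0 0 0 -11.5 100 -240 0" --pt "0 0 0 -11.5 100 -240 0" --pt "0 0 0 -11.5 100 -240 0" --pt "0 0 0 -11.5 100 -270 0" --pt "0 0 0 -11.5 100 -286 0" --pt "0 0 0 -11.5 100 -292 0" --pt "0 0 0 -11.5 100 -292 0"

```text
clock: 16.4
tool_pos: [0.5904, 0.0812, 0.0092]
orientation: [180.0, -0.0, 97.2]
force: [-0.0, 0.1, -0.0]
opening: 0.0875
```

>>> carry_out --pt "0 0 0 -1 0.8 -3 0" --pt "0 0 0 -1 0.8 -3 1" --pt "0 0 0 -1 0.8 -3 1" --pt "0 0 0 -1 0.8 -3 1" --pt "0 0 0 -1 0.8 -3 1" --pt "0 0 0 -4 0.8 -2 1" --pt "0 0 0 -4.5 4.4 -2 1" --pt "0 0 0 -4.5 4.4 -3 1" --pt "0 0 0 -2.5 4.5 -3 1" --pt "0 0 0 -0.5 4.6 -3 1" --pt "0 0 0 1.5 4.7 -3 1" --pt "0 0 0 2.5 4.7 -3 1" --pt "0 0 0 2.5 4.7 -3 1"

```text
clock: 18.02
tool_pos: [0.5888, 0.0857, 0.0056]
orientation: [-179.7, 0.0, 97.1]
force: [-18.1, 6.3, 16.3]
opening: 0.0593
```

>>> carry_out --pt "0 0 0 -3 -0.4 0 1" --pt "0 0 0 -3 -0.4 0 0" --pt "0 0 0 -3 -0.4 0 0" --pt "0 0 0 -3 -0.4 0 0" --pt "0 0 0 -3 -0.4 0 0" --pt "0 0 0 -3 -0.4 50 0" --pt "0 0 0 19 -191.5 50 0" --pt "0 0 0 19 -191.5 50 0" --pt "0 0 0 19 -191.5 50 0" --pt "0 0 0 19 -191.5 50 0" --pt "0 0 0 19 -191.5 50 0" --pt "0 0 0 19 -191.5 50 0" --pt "0 0 0 19 -191.5 20 0" --pt "0 0 0 19 -191.5 6 0" --pt "0 0 0 19 -191.5 3 0" --pt "0 0 0 19 -191.5 3 0"

```text
clock: 20.02
tool_pos: [0.6118, -0.1051, 0.0089]
orientation: [180.0, 0.0, 97.2]
force: [-0.4, 0.6, 0.9]
opening: 0.0874
```

>>> carry_out --pt "0 0 0 0 0 -3 0" --pt "0 0 0 0 0 -3 1" --pt "0 0 0 0 0 -3 1" --pt "0 0 0 0 0 -3 1" --pt "0 0 0 0 0 -3 1" --pt "0 0 0 -3 0 -2 1" --pt "0 0 0 -3.5 1 -2 1" --pt "0 0 0 -3.5 1 -3 1" --pt "0 0 0 -1.5 1.2 -3 1" --pt "0 0 0 0.5 1.3 -3 1" --pt "0 0 0 2.5 1.4 -3 1" --pt "0 0 0 4 1.4 -3 1" --pt "0 0 0 4 1.4 -3 1"

```text
clock: 21.65
tool_pos: [0.6116, -0.1043, 0.0056]
orientation: [-179.6, -0.0, 97.1]
force: [-14.7, 3.3, 15.9]
opening: 0.0593
```

>>> carry_out --pt "0 0 0 -4 -0.4 0 1" --pt "0 0 0 -4 -0.4 0 0" --pt "0 0 0 -4 -0.4 0 0" --pt "0 0 0 -4 -0.4 0 0" --pt "0 0 0 -4 -0.4 0 0" --pt "0 0 0 -4 -0.4 55 0" --pt "0 0 0 -20 -30 110 0" --pt "0 0 -2.4 -143.5 -251.5 110 0" --pt "0 0 -2.4 -143.5 -251.5 110 0" --pt "0 0 -2.4 -143.5 -251.5 110 0" --pt "0 0 -2.4 -143.5 -251.5 110 0" --pt "0 0 -2.4 -143.5 -251.5 110 0" --pt "0 0 -2.4 -143.5 -251.5 110 0" --pt "0 0 -2.4 -143.5 -251.5 110 0"

```text
clock: 23.4
tool_pos: [0.4726, -0.3548, 0.1155]
orientation: [180.0, -0.0, 94.8]
force: [0.2, -0.2, -0.3]
opening: 0.0874
```

>>> carry_out --pt "0 0 0 0 -1 -40 0" --pt "0 0 0 0 -1 -60 0" --pt "0 0 0 0 -1 -65 0" --pt "0 0 0 0 -1 -65 0.6" --pt "0 0 0 0 -1 -65 1" --pt "0 0 0 0 -1 -65 1" --pt "0 0 0 0 -1 -65 1" --pt "0 0 0 0 -1 -65 1" --pt "0 0 0 0 -1 -65 1" --pt "0 0 0 0 -1 -65 1"

```text
clock: 24.65
tool_pos: [0.4719, -0.3566, 0.0505]
orientation: [-180.0, -0.0, 94.8]
force: [0.1, 0.5, -0.5]
opening: 0.0232
```

>>> carry_out --pt "0 0 0 0 0 0 1" --pt "0 0 0 0 0 0 1" --pt "0 0 0 0 0 0 1"

```text
clock: 25.02
tool_pos: [0.4719, -0.3567, 0.0505]
orientation: [-180.0, 0.0, 94.8]
force: [0.7, -0.7, 0.2]
opening: 0.0162
```

>>> carry_out --pt "0 0 0 0 0 30 1" --pt "0 0 0 0 0 80 1" --pt "0 0 0 0 0 115 1" --pt "0 0 2.4 -6 342 115 1" --pt "0 0 2.4 -6 342 115 1" --pt "0 0 2.4 -6 342 115 1" --pt "0 0 2.4 -6 342 115 1" --pt "0 0 2.4 -6 342 115 1" --pt "0 0 2.4 -6 342 115 1" --pt "0 0 2.4 -6 342 115 1" --pt "34.8 3.6 2.4 -6 342 100 1" --pt "34.8 3.6 2.4 -6 342 90 1" --pt "34.8 3.6 2.4 -6 342 80 1" --pt "34.8 3.6 2.4 -6 342 70 1" --pt "34.8 3.6 2.4 -6 342 60 1" --pt "34.8 3.6 2.4 -6 342 60 1"

```text
clock: 27.02
tool_pos: [0.4652, -0.0149, 0.1096]
orientation: [-179.9, -34.9, 97.2]
force: [-0.8, 0.2, -3.9]
opening: 0.0164
```

```bash
python3 - <<'E'
from h import *
o=ctrl.get_obs(); M=R.from_euler('xyz',o['orientation'],degrees=True).as_matrix(); print(o['tool_pos'],M.round(3)[:,:],o['joint_pos'].round(1))
a=snap('scene'); c=a['pixels'][120:290,180:400]; cv2.imwrite('pics/s1.png',cv2.resize(c,None,fx=3,fy=3,interpolation=cv2.INTER_CUBIC))
E
```

```text
[ 0.46523073 -0.01486597  0.10964609] [[-0.102  0.992 -0.073]
 [ 0.813  0.125  0.568]
 [ 0.573 -0.001 -0.82 ]] [ -8.3  18.9 -14.5 -35.6 -71.2 -58.3]
```

View pics/s1.png

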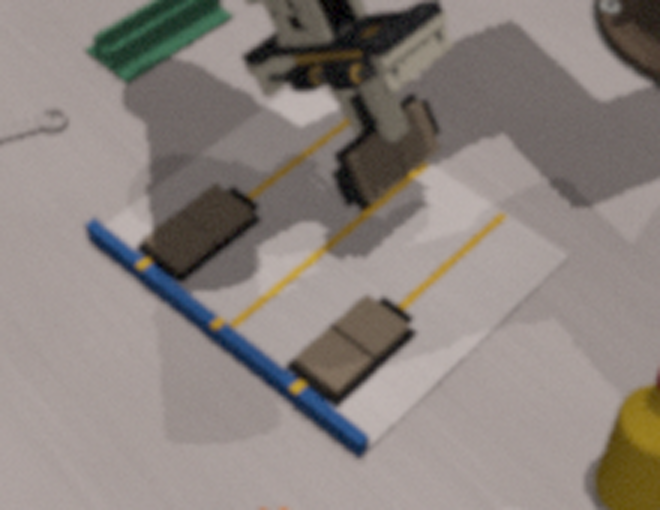

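The scene view shows pad c held at the tilt, lining facing up and to +y, with the pad spot below it free and both other pads against the rail. I'll lower it.

>>> carry_out --pt "0 0 0 0 0 -30 1" --pt "0 0 0 0 0 -50 1" --pt "0 0 0 0 0 -58 1" --pt "0 0 0 0 0 -61 1" --pt "0 0 0 0 0 -62 1" --pt "0 0 0 0 0 -62 1"

```text
clock: 27.82
tool_pos: [0.4663, -0.0147, 0.049]
orientation: [179.9, -35.0, 97.3]
force: [-0.2, -0.1, -3.2]
opening: 0.0163
```

>>> carry_out --pt "0 0 0 0 0 -1 1" --pt "0 0 0 0 0 -2 1" --pt "0 0 0 0 0 -3 1" --pt "0 0 0 0 0 -3 1"

```text
clock: 28.32
tool_pos: [0.4662, -0.0147, 0.046]
orientation: [179.9, -35.0, 97.3]
force: [-0.4, -1.2, 4.1]
opening: 0.0162
```

>>> carry_out --pt "0 0 0 0 0 0 0.6" --pt "0 0 0 0 0 0 0.5" --pt "0 0 0 0 0 0 0.45" --pt "0 0 0 0 0 0 0.45" --pt "0 0 0 2 -17 25 0.45" --pt "0 0 0 4 -34 49 0.45" --pt "0 0 0 8 -68 98 0.45" --pt "0 0 0 8 -68 130 0.2" --pt "0 0 0 8 -68 150 0"

```text
clock: 29.45
tool_pos: [0.4742, -0.0828, 0.1971]
orientation: [179.8, -35.0, 97.3]
force: [-0.3, 0.2, -0.8]
opening: 0.063
```

>>> carry_out --pt "-34.7 -4.4 0 130 -10 100 0" --pt "-34.7 -4.4 0 130 60 100 0" --pt "-34.7 -4.4 0 130 60 100 0" --pt "-34.7 -4.4 0 130 60 100 0" --pt "-34.7 -4.4 0 130 60 100 0" --pt "-34.7 -4.4 0 130 60 100 0" --pt "-34.7 -4.4 0 130 60 100 0" --pt "-34.7 -4.4 0 130 60 100 0"

```text
clock: 30.45
tool_pos: [0.6038, -0.0239, 0.2955]
orientation: [180.0, -0.0, 97.1]
force: [-0.4, 0.3, -0.3]
opening: 0.0876
```

```bash
cat > chk.py <<'E'
from fit import *
import sys
n=sys.argv[1]
w=snap('wrist'); pickle.dump(w,open(n+'.pkl','wb')); print(w['obs']['tool_pos'],w['obs']['orientation'],w['obs']['clock'])
p,loc,Y,a,b=fit(w); print(p[:2],np.degrees(p[2]),a,b)
for d in ctrl.outline_of(w,'pad_a'):
    m=d['pixels']; v,u=np.where(m); P=ray(w,np.c_[u,v],.014)
    (c,sz,an)=cv2.minAreaRect((P[:,:2]*1000).astype(np.float32)); c=np.array(c)/1000
    t=loc(np.array([[c[0],c[1],0]]),p)[0]; bp=cv2.boxPoints((c*1000,sz,an)); e=[bp[1]-bp[0],bp[2]-bp[1]]; e=max(e,key=np.linalg.norm)
    print(d['confidence'],u.mean(),v.mean(),'world',c.round(4),'tray',t.round(4),np.round(sz,1),'yaw',np.degrees(np.arctan2(e[1],e[0])).round(2))
cv2.imwrite(f'pics/{n}c.png',cv2.resize(w['pixels'][10:240,155:425],None,fx=2.6,fy=2.6,interpolation=cv2.INTER_NEAREST))
E
python3 chk.py w4
```

```text
[ 0.60383268 -0.02386155  0.29545747] [ 1.79962800e+02 -2.80243392e-02  9.71476733e+01] 30.45
[ 0.52816269 -0.0206682 ] 7.187354373731033 0.13838739976816988 0.14346258582728194
0.92 288.976966873706 80.14518633540372 world [ 0.4662 -0.0313] tray [-0.0628 -0.0028] [122.7  60.2] yaw 8.35
0.85 353.1657367902855 176.48539547095504 world [0.5862 0.0806] tray [0.0703 0.0932] [122.3  60.4] yaw 7.09
0.7 225.81162324649299 176.84802939211758 world [ 0.6099 -0.1071] tray [ 0.0703 -0.096 ] [122.1  59.8] yaw 6.99
```

View pics/w4c.png

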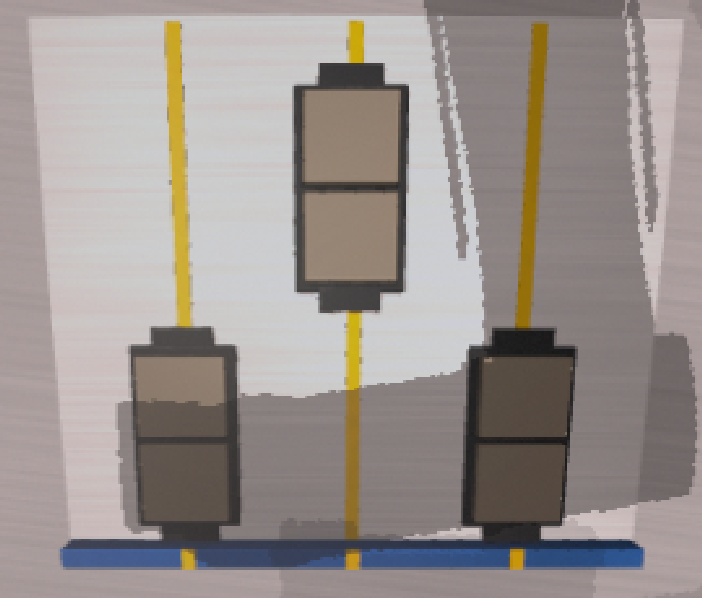

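Pad c lies flat, lining up, at crop (350,185), over the middle line and 1° askew. Pads a and b stand centred on their lines at the rail. Next I grip c and take it to the rail.

>>> carry_out --pt "0 0 0 -136 -5 -235 0" --pt "0 0 0 -136 -5 -235 0" --pt "0 0 0 -136 -5 -235 0" --pt "0 0 0 -136 -5 -235 0" --pt "0 0 0 -136 -5 -235 0" --pt "0 0 0 -136 -5 -235 0" --pt "0 0 0 -136 -5 -265 0" --pt "0 0 0 -136 -5 -280 0" --pt "0 0 0 -136 -5 -286 0" --pt "0 0 0 -136 -5 -286 0"

```text
clock: 31.8
tool_pos: [0.4689, -0.0275, 0.0101]
orientation: [179.9, -0.0, 97.3]
force: [0.3, -0.1, 0.5]
opening: 0.0876
```

>>> carry_out --pt "0 0 0 0 0 -4 0" --pt "0 0 0 0 0 -4 1" --pt "0 0 0 0 0 -4 1" --pt "0 0 0 0 0 -4 1" --pt "0 0 0 0 0 -4 1" --pt "0 0 0 0 0 -4 1" --pt "0 0 0 0 0 0 1" --pt "0 0 0 40 15 0 1" --pt "0 0 0 90 16 0 1" --pt "0 0 0 125 17.4 0 1" --pt "0 0 0 125 17.4 0 1" --pt "0 0 0 125 17.4 -4 1" --pt "0 0 0 125 17.4 -4 1"

```text
clock: 33.42
tool_pos: [0.5921, -0.0104, 0.0058]
orientation: [180.0, 0.0, 97.3]
force: [0.3, -0.7, 0.0]
opening: 0.0594
```

>>> carry_out --pt "0 0 -0.1 1.5 0.2 0 1" --pt "0 0 -0.1 3 0.4 0 1" --pt "0 0 -0.1 4.5 0.6 0 1" --pt "0 0 -0.1 6 0.8 0 1" --pt "0 0 -0.1 7.5 1 0 1" --pt "0 0 -0.1 9 1.2 0 1" --pt "0 0 -0.1 9 1.2 0 1"

```text
clock: 34.3
tool_pos: [0.5997, -0.0095, 0.0057]
orientation: [-179.9, 0.0, 97.2]
force: [-5.8, -1.0, 6.2]
opening: 0.0592
```

>>> carry_out --pt "0 0 0 1 0.1 0 1" --pt "0 0 0 2 0.2 0 1" --pt "0 0 0 3 0.4 0 1" --pt "0 0 0 3 0.4 0 1"

```text
clock: 34.8
tool_pos: [0.5999, -0.0096, 0.0057]
orientation: [-179.6, 0.0, 97.1]
force: [-14.8, 1.2, 15.5]
opening: 0.0597
```

>>> carry_out --pt "0 0 0 -3 -0.4 0 1" --pt "0 0 0 -3 -0.4 0 0.2" --pt "0 0 0 -3 -0.4 0 0.2" --pt "0 0 0 -3 -0.4 0 0.2" --pt "0 0 0 -3 -0.4 20 0.2" --pt "0 0 0 -3 -0.4 60 0.2" --pt "0 0 0 1 -10 291 0" --pt "0 0 0 1 -10 291 0" --pt "0 0 0 1 -10 291 0" --pt "0 0 0 1 -10 291 0" --pt "0 0 0 1 -10 291 0" --pt "0 0 0 1 -10 291 0"

```text
clock: 36.3
tool_pos: [0.6057, -0.0185, 0.296]
orientation: [180.0, -0.0, 97.2]
force: [0.6, 0.2, -0.8]
opening: 0.0877
```

```bash
python3 chk.py w5
```

```text
[ 0.60566916 -0.01845151  0.29595102] [ 1.79979540e+02 -3.23894255e-02  9.71650976e+01] 36.3
[ 0.52832461 -0.02080547] 7.061595235104021 0.13779601483852555 0.14406269365917723
0.87 285.68187702265374 174.81003236245954 world [ 0.5978 -0.0142] tray [ 0.0697 -0.002 ] [121.9  60.7] yaw 6.95
0.81 349.7623160588612 174.60524632117722 world [0.5858 0.0802] tray [0.0695 0.0932] [122.   61.3] yaw 7.41
0.63 222.21698428619192 174.74690738883316 world [ 0.6095 -0.1072] tray [ 0.0699 -0.0958] [122.4  59.1] yaw 5.77
0.61 375.95348837209303 317.27906976744185 world [0.8147 0.1705] tray [0.3077 0.1546] [18.5  8.6] yaw 12.27
```

View pics/w5c.png

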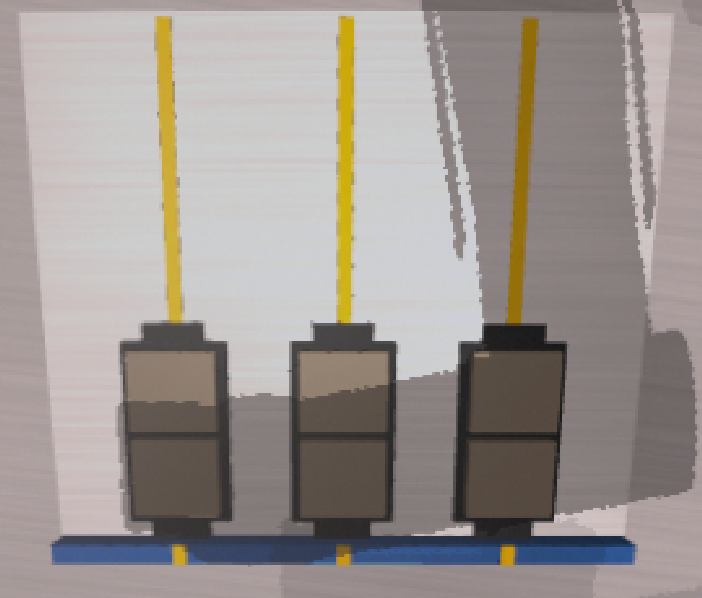

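```bash
python3 -c "
from h import *
print(ctrl.close_job())"
```

```text
the job is handed in; nothing more can be done
None
```

All three pads now lie flat on the tray, lining up, one on each yellow line and pushed up to the blue rail. The job was handed in at about 36 s of robot time.

- **Pads a and b:** I squared each by gripping it across its width, set it on its line and pushed it to the rail. The first placing was about 1.6 mm off for a and 3.5 mm off for b, so I gripped both again and corrected them.
- **Pad c:** I lifted it from the rack, tilted it 35° and released it with its lower edge on the tray so that it lay back lining up. I then gripped it again, set it on the middle line and pushed it to the rail.
- **Last check:** In the final picture the tab centres lie about 0.5 mm or less from the lines, and all three near tab ends are level. Each push onto the rail ended in firm contact at 15–21 N.
- **Disagreements:**
  - The automatic outlines gave offsets of -0.8, -2.0 and -1.8 mm on the three lines. They mix in the height of the lining, so I trusted the tab edges.
  - The outline angles were within about 0.4° of the tray for two pads. For pad a the outline gave 1.3°, though its outline was the poorest of the three and an earlier picture gave 0.2°.
  - The tray's fitted position along x was about 3.5 mm inconsistent with the rail, so I relied on contact force there.
- **Bystanders:** I did not touch the bottle, can, wrench or the orange look-alike. I took no final picture of them.

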